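Clear the culture plates: grown ones to discard, fresh ones back on stock

TASK

Clear the four loose culture plates off the bench. Lay the two with colonies flat on the floor of the orange discard tray, side by side, and put each clean, unused plate back squarely on top of the taped stack of the same agar colour. Keep the plates level, set them down gently rather than dropping them, and leave the stacks, the tray and everything else standing where they are.

Things in the scene. Friction and masses are not known exactly. Their poses are not given: they have to be found in the camera images.
- plate_red_fresh: Loose round clear-plastic Petri dish with its lid on, 60 mm across the lid (the upper 9 mm), 56 mm across the base below it, 15 mm high, about 22 g. Take it across its 60 mm width with the fingers down beside it. Origin: centre of its underside; z up; round, so yaw means nothing. Dark red agar, plain: no colonies.
- plate_red_grown: Loose round clear-plastic Petri dish with its lid on, 60 mm across the lid (the upper 9 mm), 56 mm across the base below it, 15 mm high, about 22 g. Take it across its 60 mm width with the fingers down beside it. Origin: centre of its underside; z up; round, so yaw means nothing. Dark red agar dotted all over with white colonies (5 to 8 mm dots).
- plate_cream_fresh: Loose round clear-plastic Petri dish with its lid on, 60 mm across the lid (the upper 9 mm), 56 mm across the base below it, 15 mm high, about 22 g. Take it across its 60 mm width with the fingers down beside it. Origin: centre of its underside; z up; round, so yaw means nothing. Cream (pale beige) agar, plain: no colonies.
- plate_cream_grown: Loose round clear-plastic Petri dish with its lid on, 60 mm across the lid (the upper 9 mm), 56 mm across the base below it, 15 mm high, about 22 g. Take it across its 60 mm width with the fingers down beside it. Origin: centre of its underside; z up; round, so yaw means nothing. Cream (pale beige) agar dotted all over with dark violet colonies (5 to 8 mm dots).
- stack_red: Stack of three 60 mm dishes of plain dark red agar held together by a blue tape band that runs up one side, straight over the top and down the other: one loose piece of about 70 g, 60 mm across, 45 mm high, flat level top. Origin: centre of its underside (its top is 45 mm above), z up. It slides if pushed.
- stack_cream: Stack of three 60 mm dishes of plain cream (pale beige) agar held together by a blue tape band that runs up one side, straight over the top and down the other: one loose piece of about 70 g, 60 mm across, 45 mm high, flat level top. Origin: centre of its underside (its top is 45 mm above), z up. It slides if pushed.
- tray: Open orange plastic discard tray, loose, 350 g: outside 150 mm along its x, 210 mm along its y, 30 mm high; walls 5 mm, so inside 140 x 200 mm; floor 4 mm thick. Two dishes fit side by side along its long (y) direction, for instance 48 mm to either side of the middle. Origin: centre of its underside, z up.
- tube_rack: Bystander: blue wire-grid test-tube rack, 105 mm along its x, 250 mm along its y, 75 mm high, with a few capped tubes up to 112 mm high. Origin: centre of its underside.
- tip_box: Bystander: pale pipette-tip box with yellow lid, 87 mm along its x, 127 mm along its y, 58 mm high. Origin: centre of its underside.
- mixer: Bystander: small blue vortex mixer, 130 mm along its x, 100 mm along its y, 79 mm high with a black rubber cup on top. Origin: centre of its underside.

How it is judged:
At the end, for the whole second after the job is handed in: Both plates with colonies lie flat on the tray's floor, inside it, not on each other; each fresh plate lies flat on the stack of its colour, centred within 10 mm (flat: within 4.5 degrees). The stacks stand upright, and all plates are released and at rest (horizontal distance between plate_red_fresh and stack_red below 0.01 m and z of plate_red_fresh in the frame of stack_red between 0.042 and 0.049 m and angle between each of plate_red_fresh, plate_red_grown, plate_cream_fresh, plate_cream_grown's own z axis and vertical below 0.08 rad and linear speed of each of plate_red_fresh, plate_red_grown, plate_cream_fresh, plate_cream_grown below 0.02 m/s and angular speed of each of plate_red_fresh, plate_red_grown, plate_cream_fresh, plate_cream_grown below 0.2 rad/s and x of plate_red_grown in the frame of tray between -0.043 and 0.043 m and y of plate_red_grown in the frame of tray between -0.073 and 0.073 m and z of plate_red_grown in the frame of tray between 0.001 and 0.008 m and angle between each of stack_red, stack_cream's own z axis and vertical below 0.06 rad and horizontal distance between plate_cream_fresh and stack_cream below 0.01 m and z of plate_cream_fresh in the frame of stack_cream between 0.042 and 0.049 m and x of plate_cream_grown in the frame of tray between -0.043 and 0.043 m and y of plate_cream_grown in the frame of tray between -0.073 and 0.073 m and z of plate_cream_grown in the frame of tray between 0.001 and 0.008 m); the robot touches nothing.
It fails at once if a plate is dropped or flung (faster than 0.6 m/s while no finger touches it) ((linear speed of plate_red_fresh above 0.6 m/s and contact force between the fingers and plate_red_fresh below 0.02 N) or (linear speed of plate_red_grown above 0.6 m/s and contact force between the fingers and plate_red_grown below 0.02 N) or (linear speed of plate_cream_fresh above 0.6 m/s and contact force between the fingers and plate_cream_fresh below 0.02 N) or (linear speed of plate_cream_grown above 0.6 m/s and contact force between the fingers and plate_cream_grown below 0.02 N)).
It fails at once if a plate is tipped more than 35 degrees (angle between any of plate_red_fresh, plate_red_grown, plate_cream_fresh, plate_cream_grown's own z axis and vertical above 0.61 rad).
It fails at once if a stack or the discard tray is shifted more than 20 mm (distance of any of stack_red, stack_cream, tray from where it was at the start of the episode above 0.02 m).
It fails at once if the tube rack, tip box or mixer is shifted more than 20 mm (distance of any of tube_rack, tip_box, mixer from where it was at the start of the episode above 0.02 m).
It also fails if it takes over 93 s, if anything falls off the work surface, if the arm or the gripper's body presses on something with over 40 N, if the wrist force passes 120 N, or if a joint passes its speed limit or range.

ROBOT

A 6-joint arm with a two-finger parallel gripper is mounted at the origin on the work surface. World frame = base frame: x ahead of the robot, y to its left, z up, the work surface at z = 0. Lengths are in m, angles in rad, forces in N, time in s.
With the tool pointing down it reaches from about 0.275 to 0.725 m from the base axis. Payload 5.6 kg.
Tool frame: the origin (TCP) lies midway between the tips of the shut fingers; the grasp point (between the pads) lies 19 mm behind it; z points along the fingers, y is the line along which they close (so a half turn about z gives the same grasp; the last joint's range is limited). The gripper opens to 85 mm and grips with 20 to 120 N. Pads are 22 mm wide; open, the fingers measure 114 mm over their backs; the gripper's body (76 mm by 85 mm) begins 54 mm behind the grasp point. The pads swing forward as they close: fully open they stand 13 mm farther back than shut.
Start: joints at [-0.995, 0.255, 0.108, 0, -1.424, -0.285], TCP at [0.158, -0.527, 0.231] pointing down, gripper open.
Joint ranges: [-2.95, 2.95], [-1.21, 1.97], [-1.09, 1.5], [-2.87, 1.71], [-2.94, -0.07], [-3.05, 3.05]. Speed limits (rad/s): [2.57, 2.57, 3.14, 3.14, 3.14, 3.14].

INTERFACE

Orientations are given as [roll, pitch, yaw] about the fixed x, y, z axes, in that order (R = Rz(yaw) Ry(pitch) Rx(roll)).
In Python, from cell import ctrl gives the robot as it stands.
- The arm moves only by the shell command python3 -m handwheel 'ROWS' [FORCE]. ROWS is a JSON object of lists of equal length, an entry for each row: "rotation": the turn, a rotation vector about the tool's x, y, z in rad, a list of three; "linear": the shift along the tool's x, y, z in mm, a list of three; "claw": the opening, from 0 (shut) to 1 (fully open). In form: {"rotation": [[rx, ry, rz], ...], "linear": [[x, y, z], ...], "claw": [claw, ...]}. A call has exactly 10 rows; each row is the pose to reach, as a shift and turn from the pose commanded when the call began, along the tool's axes at that moment; what a row does not reach only later rows make up. A row lasts 1/12 s, in which the tool goes at most 41.7 mm and 7.16 degrees, less where a joint would pass 70% of its speed; a pose out of reach is approached as far as the arm can. A call with a gripper value outside its range is refused whole. The fingers move at their own pace and stop on an object; FORCE is the grip in N (left out, the last holds). Time passes only in rows, so rows that repeat a pose let the fingers close, or fill a call up. It gives the time, the measured TCP pose, the force, the opening and the grip force at its end, in the units of the state.
- ctrl.observe(): the state, without advancing time (a new reading comes with each control period).
- ctrl.grab_frame(name): name is "scene" or "top"; returns (picture, depth): 400x640x3 uint8, blue, green, red; 400x640 float32, m along the optical axis (not along the pixel's ray), 0 where there is no reading.
- ctrl.camera_params(name): a dict with "vertical_fov" (degrees; the focal length in pixels is half the picture's height over the tangent of half this angle, whatever the lens; pixels are square), "cx", "cy" (the principal point, pixels), "view" (4x4, takes a point from world to camera coordinates). Camera axes: x right, y up, looking along -z (the intrinsics and any distortion apply to the point x, -y, -z); pixel columns grow to the right and rows downward; lengths in m; the calibration is good to about 2 mm. A picture is of the moment at which its call begins. camera_params takes no time and is no camera call.
- ctrl.finish_job(): hands the job in; it is judged then, once.
Trained networks look in the newest picture that a camera, given by its name, has taken for a name from the list of things; names that differ only in an ending like _2 or _b are one class to them, and where a whole thing is asked for, a point or a joint stands for the part that bears it (a point fixed in the world has none). Each returns a list of dicts, best first, with "score" (0 to 1); they miss things now and then, are a little off and sometimes report something else, mostly with a low value. They report only what shows in the picture. A call takes as long as a camera call.
- ctrl.recognise(label, camera): "centre" ([x, y, z] in m, in world coordinates, good to about 4 mm: the middle of the surface that is visible of it).
- ctrl.silhouettes(label, camera): "mask" (400x640 bool, what is visible of it).
The state is a dict: "time_s": time; "qpos": joint angles; "qd": joint speeds; "joint_torque": joint torques, N m; "position": TCP position; "ee_rot": TCP orientation; "force": force on the tool from outside, world axes, zero at the start; "torque": the same for the moment, N m; "gripper_width": finger opening in m; "finger_force": force on a finger pad.
Only numpy, scipy, OpenCV 4.12 (cv2) and the standard library are available. Lean on these libraries where they do the work, as an engineer would, in place of code of your own. Each camera call takes 0.05 s, during which the arm holds its last target. There are 200 camera calls.

## Working session

There is one attempt and no reset: what is moved stays moved. The work goes in short steps, Python scripts to look and compute and a shell command to move; the robot and the scene stay as the last step left them, time stands still between calls to the robot, and variables do not carry over. Pictures are saved under pics/ and viewed, at most 14 in all, crops included, and the job is handed in when it is done.

```bash
mkdir -p pics; ls
cat > h.py <<'E'
import numpy as np,cv2
from cell import ctrl
def cloud(name):
    im,d=ctrl.grab_frame(name);p=ctrl.camera_params(name)
    f=200/np.tan(np.radians(p["vertical_fov"])/2)
    v,u=np.mgrid[0:400,0:640]
    c=np.stack([(u-p["cx"])/f*d,-(v-p["cy"])/f*d,-d,np.ones_like(d)],-1)
    w=c@np.linalg.inv(np.array(p["view"])).T
    return im,d,w[...,:3]
E
python3 - <<'E'
from h import *
for n in("top","scene"):
    im,d,w=cloud(n);cv2.imwrite(f"pics/{n}0.png",im);p=ctrl.camera_params(n);print({k:v for k,v in p.items() if k!="view"},np.linalg.inv(p["view"])[:3].round(3).tolist(),(d==0).mean())
for l in "plate_red_fresh plate_red_grown plate_cream_fresh plate_cream_grown stack_red stack_cream tray tube_rack tip_box mixer".split():
    for n in("top","scene"):
        print(l,n,[(np.round(r["centre"],3).tolist(),round(r["score"],2)) for r in ctrl.recognise(l,n)])
s=ctrl.observe();print(s["position"],s["ee_rot"],s["time_s"],s["gripper_width"])
E
```

```text
pics
{'vertical_fov': 56.145433395428995, 'cx': 316.553230584363, 'cy': 197.58210308317572} [[-0.019, 0.989, -0.147, 0.428], [-1.0, -0.017, 0.02, 0.019], [0.017, 0.147, 0.989, 1.111]] 0.00412890625
{'vertical_fov': 56.219276940141626, 'cx': 320.45907274310076, 'cy': 198.2573308727444} [[-0.753, -0.452, 0.479, 1.222], [0.658, -0.507, 0.556, 0.718], [-0.009, 0.734, 0.679, 0.914]] 0.00402734375
plate_red_fresh top [([0.393, 0.24, 0.015], 0.79), ([0.448, 0.076, 0.016], 0.69)]
plate_red_fresh scene [([0.398, 0.244, 0.016], 0.64)]
plate_red_grown top [([0.449, 0.075, 0.014], 0.56)]
plate_red_grown scene [([0.452, 0.092, 0.013], 0.74)]
plate_cream_fresh top [([0.4, -0.24, 0.016], 0.61)]
plate_cream_fresh scene [([0.399, -0.227, 0.015], 0.64)]
plate_cream_grown top [([0.439, -0.088, 0.018], 0.54)]
plate_cream_grown scene [([0.448, -0.072, 0.019], 0.49)]
stack_red top [([0.598, -0.278, 0.045], 0.67), ([0.606, 0.013, 0.042], 0.35)]
stack_red scene [([0.608, -0.266, 0.038], 0.73)]
stack_cream top [([0.606, 0.013, 0.043], 0.57)]
stack_cream scene []
tray top [([0.601, 0.259, 0.004], 0.94)]
tray scene [([0.593, 0.259, 0.004], 0.76), ([0.618, 0.024, 0.04], 0.48)]
tube_rack top [([0.592, -0.514, 0.073], 0.79)]
tube_rack scene [([0.604, -0.468, 0.072], 0.82)]
tip_box top [([0.784, 0.05, 0.062], 0.67), ([0.448, 0.081, 0.016], 0.4)]
tip_box scene [([0.806, 0.066, 0.058], 0.97)]
mixer top [([0.556, 0.484, 0.044], 0.83)]
mixer scene [([0.598, 0.509, 0.044], 0.93)]
[ 0.15771047 -0.52689774  0.23129294] [-3.14156651e+00  3.14341171e-05 -2.85081855e+00] 1.1 0.08522017699930635
```

View pics/top0.png

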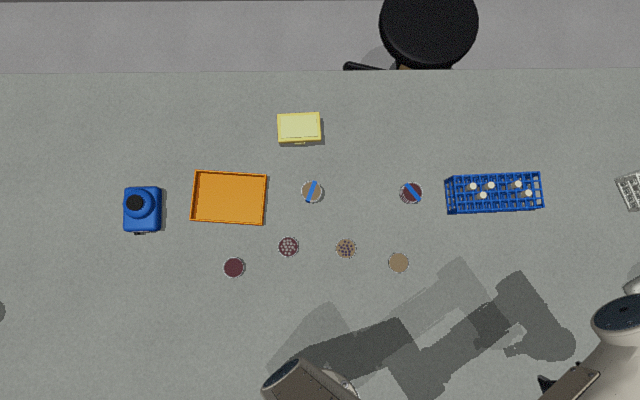

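View pics/scene0.png

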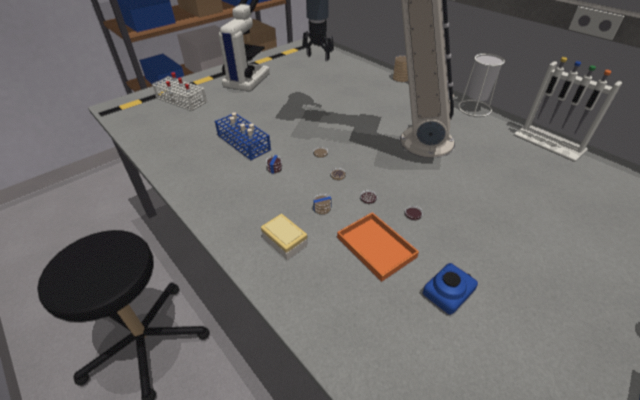

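The top picture shows red fresh at (234,267), red grown (288,246), cream grown (346,248) and cream fresh (399,262). The cream stack is at (312,191), the red stack at (411,193) and the tray at (228,197). The scene picture agrees on which is which. I'll refine the positions with depth from both cameras.

```bash
cat >> h.py <<'E'
N=dict(rf=(.395,.242,.009,.022),rg=(.45,.08,.009,.022),cf=(.40,-.235,.009,.022),cg=(.443,-.08,.009,.022),sr=(.603,-.272,.037,.052),sc=(.606,.015,.037,.052))
def meas(names,cams=("top","scene"),r=.055):
    for n in cams:
        im,d,w=cloud(n)
        for k in names:
            x,y,a,b=N[k]
            m=(np.hypot(w[...,0]-x,w[...,1]-y)<r)&(w[...,2]>a)&(w[...,2]<b)&(d>0)
            P=w[m]
            if len(P)<10: print(k,n,"few",len(P));continue
            (cx,cy),rad=cv2.minEnclosingCircle(P[:,:2].astype(np.float32))
            print(k,n,len(P),"mean",P.mean(0).round(4),"circ",round(cx,4),round(cy,4),round(rad,4),"zmed",np.median(P[:,2]).round(4))
E
python3 - <<'E'
from h import *
meas(N)
for n in("top","scene"):
    im,d,w=cloud(n)
    t=(abs(w[...,0]-.5)<.2)&(abs(w[...,1])<.4)
    print(n,"table z",np.percentile(w[t][:,2],[5,25,50,75]).round(4))
    m=(abs(w[...,0]-.6)<.13)&(abs(w[...,1]-.26)<.16)&(w[...,2]>.02)&(w[...,2]<.04)
    print(n,"tray",m.sum(),cv2.minAreaRect(w[m][:,:2].astype(np.float32)))
E
```

```text
rf top 349 mean [0.3929 0.2401 0.0145] circ 0.393 0.2405 0.03 zmed 0.0145
rg top 332 mean [0.4488 0.0831 0.0147] circ 0.4492 0.0828 0.0297 zmed 0.0146
cf top 343 mean [ 0.3973 -0.2364  0.0148] circ 0.3975 -0.237 0.0301 zmed 0.0148
cg top 337 mean [ 0.4408 -0.0842  0.0146] circ 0.4409 -0.0843 0.0299 zmed 0.0146
sr top 340 mean [ 0.5986 -0.28    0.0451] circ 0.5997 -0.2815 0.0312 zmed 0.0452
sc top 341 mean [0.6069 0.0128 0.0448] circ 0.607 0.0125 0.031 zmed 0.0447
rf scene 183 mean [0.396  0.2413 0.013 ] circ 0.3952 0.2415 0.0312 zmed 0.0129
rg scene 158 mean [0.4527 0.0853 0.0135] circ 0.4521 0.0856 0.0314 zmed 0.0136
cf scene 108 mean [ 0.4006 -0.2346  0.0131] circ 0.4005 -0.2367 0.0336 zmed 0.013
cg scene 134 mean [ 0.4444 -0.0822  0.0134] circ 0.4433 -0.0831 0.0308 zmed 0.0133
sr scene 137 mean [ 0.6028 -0.2771  0.0436] circ 0.5999 -0.2792 0.0325 zmed 0.0439
sc scene 191 mean [0.6108 0.0152 0.0433] circ 0.6095 0.0129 0.0323 zmed 0.0434
top table z [-0.0033 -0.0011  0.0006  0.003 ]
top tray 533 ((0.5963090658187866, 0.2550050914287567), (0.210575670003891, 0.15143781900405884), 85.17500305175781)
scene table z [-0.0043 -0.0022 -0.0006  0.0018]
scene tray 545 ((0.5978689193725586, 0.25560590624809265), (0.21121634542942047, 0.15375496447086334), 85.16645812988281)
```

```bash
cat >> h.py <<'E'
from scipy.spatial.transform import Rotation as R
def to(*pts,yaw=-np.pi/2):
    s=ctrl.observe();Rc=R.from_euler("xyz",s["ee_rot"])
    print("t",round(s["time_s"],2),"pos",np.round(s["position"],4),"rot",np.round(s["ee_rot"],3),"w",round(float(s["gripper_width"]),4),"ff",np.round(s["finger_force"],1),"F",np.round(s["force"],1),"q6",round(s["qpos"][5],2))
    print("turn",(Rc.inv()*R.from_euler("xyz",[np.pi,0,yaw])).as_rotvec().round(3))
    for p in pts: print(p,(Rc.inv().apply(np.array(p)-s["position"])*1000).round(1))
E
python3 -c "
from h import *
to((.399,-.2365,.09))"
```

```text
t 1.3 pos [ 0.1577 -0.5269  0.2312] rot [ 3.142 -0.    -2.851] w 0.0855 ff 0.0 F [ 0.8 -0.4  0.6] q6 -0.28
turn [ 0.    0.   -1.28]
(0.399, -0.2365, 0.09) [-314.4  209.   141.3]
```

```bash
python3 -m handwheel '{"rotation":[[0,0,-0.12],[0,0,-0.24],[0,0,-0.36],[0,0,-0.48],[0,0,-0.6],[0,0,-0.72],[0,0,-0.84],[0,0,-0.96],[0,0,-1.08],[0,0,-1.2]],"linear":[[-30,20,13],[-60,40,26],[-90,60,40],[-120,80,53],[-150,100,66],[-180,120,80],[-210,140,93],[-240,160,107],[-270,180,120],[-300,200,133]],"claw":[1,1,1,1,1,1,1,1,1,1]}' 25
python3 -c "
from h import *
to((.399,-.2365,.09),(.399,-.2365,.0))"
```

```text
time_s: 2.13
position: [0.3887, -0.2477, 0.098]
ee_rot: [-3.141, -0.0, -1.645]
force: [1.1, -0.8, 0.6]
gripper_width: 0.0855
finger_force: 0.0
t 2.13 pos [ 0.3887 -0.2477  0.098 ] rot [-3.141 -0.    -1.645] w 0.0855 ff 0.0 F [ 1.1 -0.8  0.6] q6 0.15
turn [-0.001 -0.    -0.074]
(0.399, -0.2365, 0.09) [-12.   -9.4   8. ]
(0.399, -0.2365, 0.0) [-12.   -9.4  98. ]
```

```bash
python3 -m handwheel '{"rotation":[[0,0,-0.04],[0,0,-0.08],[0,0,-0.08],[0,0,-0.08],[0,0,-0.08],[0,0,-0.08],[0,0,-0.08],[0,0,-0.08],[0,0,-0.08],[0,0,-0.08]],"linear":[[-6,-5,0],[-12,-9.5,10],[-12,-9.5,30],[-12,-9.5,50],[-12,-9.5,70],[-12,-9.5,85],[-12,-9.5,93],[-12,-9.5,97],[-12,-9.5,97],[-12,-9.5,97]],"claw":[1,1,1,1,1,1,1,1,1,1]}' 25
python3 - <<'E'
from h import *
im,_=ctrl.grab_frame("scene");cv2.imwrite("pics/s1.png",cv2.resize(im[100:220,260:420],None,fx=4,fy=4))
to((.399,-.2365,.0))
E
```

```text
time_s: 2.97
position: [0.3988, -0.2384, 0.002]
ee_rot: [-3.141, -0.001, -1.571]
force: [1.3, -0.7, 0.5]
gripper_width: 0.0856
finger_force: 0.0
t 3.02 pos [ 0.399  -0.2384  0.0022] rot [-3.140e+00 -1.000e-03 -1.571e+00] w 0.0853 ff 0.0 F [-0.2 -0.2  0.2] q6 0.2
turn [-0.002 -0.001  0.   ]
(0.399, -0.2365, 0.0) [-1.9  0.   2.2]
```

View pics/s1.png

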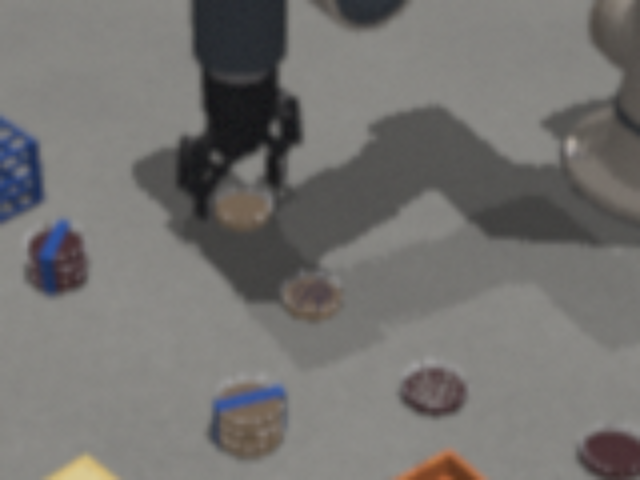

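The crop shows the plate at (243,208) sitting between the open fingers, so I'll close.

```bash
python3 -m handwheel '{"rotation":[[0,0,0],[0,0,0],[0,0,0],[0,0,0],[0,0,0],[0,0,0],[0,0,0],[0,0,0],[0,0,0],[0,0,0]],"linear":[[-2,0,1],[-2,0,2],[-2,0,2],[-2,0,2],[-2,0,2],[-2,0,2],[-2,0,2],[-2,0,2],[-2,0,2],[-2,0,2]],"claw":[0.6,0.6,0.6,0.6,0.6,0.6,0.6,0.6,0.6,0.6]}' 25
python3 -c "
from h import *
to((.608,.0127,.045))"
```

```text
time_s: 3.85
position: [0.3986, -0.2361, -0.0]
ee_rot: [-3.141, -0.0, -1.571]
force: [-0.5, 1.7, 6.7]
gripper_width: 0.0588
finger_force: 26.4
t 3.85 pos [ 0.3986 -0.2361 -0.    ] rot [-3.141 -0.    -1.571] w 0.0588 ff 26.4 F [-0.5  1.7  6.7] q6 0.2
turn [-0.001 -0.     0.   ]
(0.608, 0.0127, 0.045) [-248.7 -209.5  -44.9]
```

```bash
python3 -m handwheel '{"rotation":[[0,0,0],[0,0,0],[0,0,0],[0,0,0],[0,0,0],[0,0,0],[0,0,0],[0,0,0],[0,0,0],[0,0,0]],"linear":[[0,0,-10],[0,0,-30],[-10,-8,-55],[-35,-30,-80],[-65,-55,-95],[-95,-80,-95],[-125,-105,-95],[-155,-130,-95],[-185,-156,-95],[-215,-181,-95]],"claw":[0.5,0.5,0.5,0.5,0.5,0.5,0.5,0.5,0.5,0.5]}' 25
python3 - <<'E'
from h import *
to((.608,.0127,.045))
E
```

```text
time_s: 4.68
position: [0.5801, -0.0193, 0.0943]
ee_rot: [-3.142, 0.0, -1.571]
force: [1.0, -1.1, -0.0]
gripper_width: 0.0584
finger_force: 27.1
t 4.68 pos [ 0.5801 -0.0193  0.0943] rot [-3.142  0.    -1.571] w 0.0584 ff 27.1 F [ 1.  -1.1 -0. ] q6 -0.24
turn [-0.  0.  0.]
(0.608, 0.0127, 0.045) [-32.  -27.9  49.3]
```

```bash
python3 -m handwheel '{"rotation":[[0,0,0],[0,0,0],[0,0,0],[0,0,0],[0,0,0],[0,0,0],[0,0,0],[0,0,0],[0,0,0],[0,0,0]],"linear":[[-17,-14,0],[-32,-27,0],[-33,-28,10],[-33,-28,20],[-33,-28,30],[-33,-28,38],[-33,-28,38],[-33,-28,38],[-33,-28,38],[-33,-28,38]],"claw":[0.5,0.5,0.5,0.5,0.5,0.5,0.5,0.5,0.5,0.5]}' 25
python3 - <<'E'
from h import *
im,d,w=cloud("scene");cv2.imwrite("pics/s2.png",cv2.resize(im[140:230,260:380],None,fx=6,fy=6,interpolation=cv2.INTER_CUBIC))
im,d,w=cloud("top");cv2.imwrite("pics/t2.png",cv2.resize(im[140:240,260:380],None,fx=6,fy=6,interpolation=cv2.INTER_CUBIC))
to((.608,.0127,.045))
E
```

```text
time_s: 5.52
position: [0.6076, 0.0117, 0.0571]
ee_rot: [-3.14, 0.0, -1.571]
force: [0.2, 0.2, -0.0]
gripper_width: 0.0587
finger_force: 27.1
t 5.62 pos [0.6075 0.0119 0.057 ] rot [-3.14   0.    -1.571] w 0.0589 ff 27.1 F [1.4 0.3 0.3] q6 -0.28
turn [-0.001  0.    -0.   ]
(0.608, 0.0127, 0.045) [-0.8 -0.4 12. ]
```

View pics/s2.png

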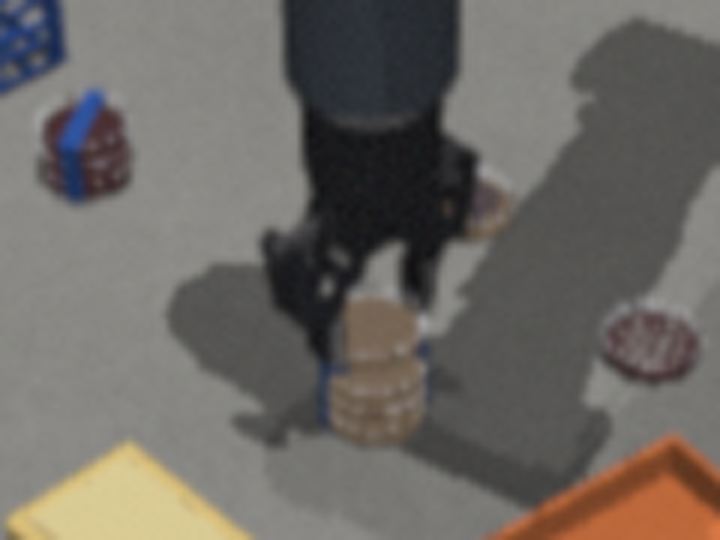

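The crop shows the plate held level just over the cream stack, centred on about column 380. I'll lower it and release.

```bash
python3 -m handwheel '{"rotation":[[0,0,0],[0,0,0],[0,0,0],[0,0,0],[0,0,0],[0,0,0],[0,0,0],[0,0,0],[0,0,0],[0,0,0]],"linear":[[-1,0,3],[-1,0,6],[-1,0,9],[-1,0,11],[-1,0,11.5],[-1,0,11.5],[-1,0,11.5],[-1,0,11.5],[-1,0,11.5],[-1,0,11.5]],"claw":[0.5,0.5,0.5,0.5,0.5,0.5,0.5,0.75,0.85,0.9]}' 25
python3 - <<'E'
from h import *
to((.608,.0127,.11),(.442,-.084,.1))
E
```

```text
time_s: 6.45
position: [0.6072, 0.0129, 0.0445]
ee_rot: [3.141, 0.0, -1.571]
force: [-0.0, 0.2, 0.2]
gripper_width: 0.0769
finger_force: 0.0
t 6.45 pos [0.6072 0.0129 0.0445] rot [ 3.141  0.    -1.571] w 0.0769 ff 0.0 F [-0.   0.2  0.2] q6 -0.28
turn [ 0.  0. -0.]
(0.608, 0.0127, 0.11) [  0.2  -0.8 -65.5]
(0.442, -0.084, 0.1) [ 96.9 165.2 -55.5]
```

```bash
python3 -m handwheel '{"rotation":[[0,0,0],[0,0,0],[0,0,0],[0,0,0],[0,0,0],[0,0,0],[0,0,0],[0,0,0],[0,0,0],[0,0,0]],"linear":[[0,0,-5],[0,0,-15],[0,0,-35],[10,17,-50],[27,46,-55],[47,80,-55],[67,114,-55],[85,145,-50],[97,165,-30],[97,165,-10]],"claw":[0.9,1,1,1,1,1,1,1,1,1]}' 25
python3 - <<'E'
from h import *
meas(["sc"],r=.04)
N["sc"]=(.608,.0127,.052,.07);meas(["sc"],r=.04)
to((.442,-.084,.0))
E
```

```text
time_s: 7.28
position: [0.4395, -0.0856, 0.0562]
ee_rot: [-3.139, 0.001, -1.573]
force: [0.6, -0.1, -1.0]
gripper_width: 0.0854
finger_force: 0.0
sc top 12 mean [0.5856 0.0278 0.0431] circ 0.5908 0.0229 0.0222 zmed 0.0429
sc scene 58 mean [0.623  0.0286 0.0439] circ 0.6087 0.0136 0.0314 zmed 0.0434
sc top 346 mean [0.6064 0.0118 0.0598] circ 0.607 0.0114 0.0302 zmed 0.0597
sc scene 184 mean [0.6103 0.0143 0.0582] circ 0.6088 0.013 0.0314 zmed 0.0584
t 7.48 pos [ 0.4433 -0.0841  0.056 ] rot [-3.14e+00 -1.00e-03 -1.57e+00] w 0.0856 ff 0.0 F [-0.   0.1  1.4] q6 -0.16
turn [-0.001 -0.001  0.001]
(0.442, -0.084, 0.0) [-0.2  1.4 56. ]
```

The cream fresh plate sits on its stack within about 1 mm (top at 60 mm). Next is cream grown.

```bash
python3 -m handwheel '{"rotation":[[0,0,0],[0,0,0],[0,0,0],[0,0,0],[0,0,0],[0,0,0],[0,0,0],[0,0,0],[0,0,0],[0,0,0]],"linear":[[0,1,15],[0,1,32],[0,1,45],[0,1,52],[0,1,55],[0,1,55],[0,1,55],[0,1,55],[0,1,55],[0,1,55]],"claw":[1,1,1,1,1,1,1,0.6,0.5,0.5]}' 25
python3 -m handwheel '{"rotation":[[0,0,0],[0,0,0],[0,0,0],[0,0,0],[0,0,0],[0,0,0],[0,0,0],[0,0,0],[0,0,0],[0,0,0]],"linear":[[0,0,0],[0,0,0],[0,0,0],[0,0,0],[0,0,-5],[0,0,-20],[0,0,-40],[0,0,-65],[0,0,-90],[0,0,-95]],"claw":[0.5,0.5,0.5,0.5,0.5,0.5,0.5,0.5,0.5,0.5]}' 25
python3 - <<'E'
from h import *
to((.593,.2075,.1),(.593,.2075,.004))
E
```

```text
time_s: 8.32
position: [0.4419, -0.084, 0.0008]
ee_rot: [-3.14, 0.0, -1.571]
force: [-1.9, 1.8, 4.6]
gripper_width: 0.0586
finger_force: 25.8
time_s: 9.15
position: [0.4438, -0.0842, 0.0993]
ee_rot: [-3.134, -0.0, -1.57]
force: [0.4, -0.9, 0.6]
gripper_width: 0.0589
finger_force: 27.0
t 9.15 pos [ 0.4438 -0.0842  0.0993] rot [-3.134 -0.    -1.57 ] w 0.0589 ff 27.0 F [ 0.4 -0.9  0.6] q6 -0.16
turn [-0.007 -0.     0.001]
(0.593, 0.2075, 0.1) [-291.6 -149.5    0.3]
(0.593, 0.2075, 0.004) [-291.7 -148.8   96.3]
```

```bash
python3 -m handwheel '{"rotation":[[0,0,0],[0,0,0],[0,0,0],[0,0,0],[0,0,0],[0,0,0],[0,0,0],[0,0,0],[0,0,0],[0,0,0]],"linear":[[-15,-8,0],[-45,-23,0],[-80,-41,0],[-118,-61,0],[-156,-80,0],[-194,-100,0],[-230,-119,0],[-262,-136,0],[-283,-147,0],[-291,-151,0]],"claw":[0.5,0.5,0.5,0.5,0.5,0.5,0.5,0.5,0.5,0.5]}' 25
python3 -m handwheel '{"rotation":[[0,0,0],[0,0,0],[0,0,0],[0,0,0],[0,0,0],[0,0,0],[0,0,0],[0,0,0],[0,0,0],[0,0,0]],"linear":[[0,0,5],[0,0,15],[0,0,30],[0,0,45],[0,0,55],[0,0,60],[0,0,60],[0,0,60],[0,0,60],[0,0,60]],"claw":[0.5,0.5,0.5,0.5,0.5,0.5,0.5,0.5,0.5,0.5]}' 25
python3 - <<'E'
from h import *
im,d,w=cloud("scene");cv2.imwrite("pics/s3.png",cv2.resize(im[170:290,320:440],None,fx=5,fy=5,interpolation=cv2.INTER_CUBIC))
to((.593,.2075,.004))
E
```

```text
time_s: 9.98
position: [0.5932, 0.2101, 0.0941]
ee_rot: [-3.142, 0.0, -1.568]
force: [-0.1, -1.1, -1.2]
gripper_width: 0.0588
finger_force: 27.0
time_s: 10.82
position: [0.5928, 0.2071, 0.0358]
ee_rot: [-3.14, 0.001, -1.571]
force: [0.9, -0.2, 0.3]
gripper_width: 0.0585
finger_force: 27.0
t 10.87 pos [0.5927 0.2071 0.0357] rot [-3.140e+00  1.000e-03 -1.571e+00] w 0.0586 ff 27.0 F [-0.3 -0.8  0.6] q6 -0.58
turn [-0.001  0.001  0.   ]
(0.593, 0.2075, 0.004) [-0.3 -0.3 31.7]
```

View pics/s3.png

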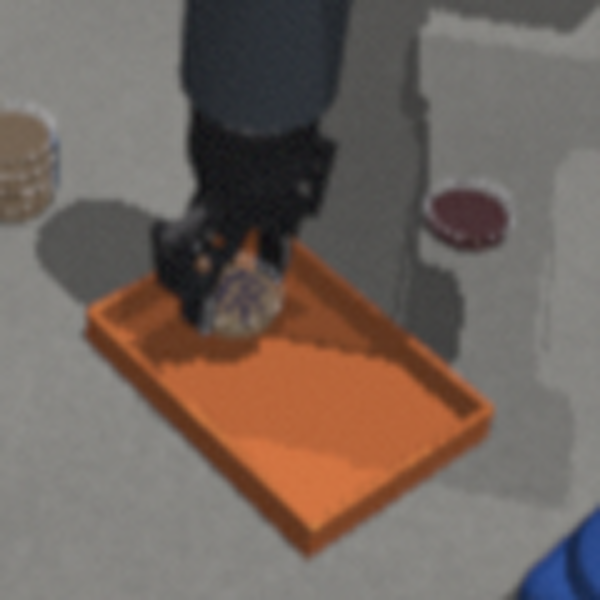

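The crop shows the spotted cream plate at (245,295) over the right-hand end of the tray, with both fingers inside the walls. I'll lower and release.

```bash
python3 -m handwheel '{"rotation":[[0,0,0],[0,0,0],[0,0,0],[0,0,0],[0,0,0],[0,0,0],[0,0,0],[0,0,0],[0,0,0],[0,0,0]],"linear":[[0,0,6],[0,0,14],[0,0,22],[0,0,27],[0,0,30],[0,0,31],[0,0,31],[0,0,31],[0,0,31],[0,0,31]],"claw":[0.5,0.5,0.5,0.5,0.5,0.5,0.5,0.5,0.75,0.85]}' 25
python3 -m handwheel '{"rotation":[[0,0,0],[0,0,0],[0,0,0],[0,0,0],[0,0,0],[0,0,0],[0,0,0],[0,0,0],[0,0,0],[0,0,0]],"linear":[[0,0,0],[0,0,-5],[0,0,-20],[0,0,-45],[0,0,-75],[15,16,-90],[40,46,-90],[70,81,-90],[95,110,-90],[115,133,-80]],"claw":[0.88,0.88,0.88,0.88,0.88,1,1,1,1,1]}' 25
python3 - <<'E'
from h import *
meas(["rg"])
N["cg"]=(.593,.2075,.012,.027);meas(["cg"],r=.04)
to((.4505,.084,.0005))
E
```

```text
time_s: 11.7
position: [0.5922, 0.207, 0.0035]
ee_rot: [3.142, -0.0, -1.571]
force: [0.1, 0.3, 0.2]
gripper_width: 0.0729
finger_force: 0.0
time_s: 12.53
position: [0.4581, 0.0906, 0.0853]
ee_rot: [-3.139, 0.001, -1.571]
force: [0.3, 0.9, -0.5]
gripper_width: 0.0853
finger_force: 0.0
rg top 18 mean [0.4372 0.0597 0.0147] circ 0.4381 0.0616 0.0155 zmed 0.0143
rg scene 159 mean [0.4527 0.085  0.0132] circ 0.4518 0.0841 0.0316 zmed 0.0132
cg top 329 mean [0.5907 0.2053 0.0188] circ 0.5914 0.2059 0.0301 zmed 0.0187
cg scene 220 mean [0.5949 0.2078 0.0175] circ 0.5938 0.2068 0.0306 zmed 0.0176
t 12.73 pos [0.459  0.0915 0.0843] rot [-3.141  0.    -1.571] w 0.0855 ff 0.0 F [ 1.1 -0.3 -0.1] q6 -0.53
turn [-0.001  0.    -0.   ]
(0.4505, 0.084, 0.0005) [ 7.5  8.6 83.8]
```

Cream grown lies flat in the tray (top at 19 mm). Now red grown.

```bash
python3 -m handwheel '{"rotation":[[0,0,0],[0,0,0],[0,0,0],[0,0,0],[0,0,0],[0,0,0],[0,0,0],[0,0,0],[0,0,0],[0,0,0]],"linear":[[7.5,8.5,8],[7.5,8.5,28],[7.5,8.5,50],[7.5,8.5,68],[7.5,8.5,78],[7.5,8.5,83],[7.5,8.5,83.5],[7.5,8.5,83.5],[7.5,8.5,83.5],[7.5,8.5,83.5]],"claw":[1,1,1,1,1,1,1,1,0.6,0.5]}' 25
python3 -m handwheel '{"rotation":[[0,0,0],[0,0,0],[0,0,0],[0,0,0],[0,0,0],[0,0,0],[0,0,0],[0,0,0],[0,0,0],[0,0,0]],"linear":[[0,0,0],[0,0,0],[0,0,0],[0,0,0],[0,0,0],[0,0,-10],[0,0,-30],[0,0,-55],[0,0,-80],[0,0,-95]],"claw":[0.5,0.5,0.5,0.5,0.5,0.5,0.5,0.5,0.5,0.5]}' 25
python3 - <<'E'
from h import *
to((.601,.303,.095),(.4505,.084,.095))
E
```

```text
time_s: 13.57
position: [0.4516, 0.0849, 0.0011]
ee_rot: [-3.14, 0.001, -1.571]
force: [-1.6, 0.1, 1.5]
gripper_width: 0.0639
finger_force: 0.1
time_s: 14.4
position: [0.4518, 0.0848, 0.0983]
ee_rot: [-3.138, 0.001, -1.57]
force: [1.2, 0.2, -0.1]
gripper_width: 0.0588
finger_force: 27.1
t 14.4 pos [0.4518 0.0848 0.0983] rot [-3.138e+00  1.000e-03 -1.570e+00] w 0.0588 ff 27.1 F [ 1.2  0.2 -0.1] q6 -0.53
turn [-0.004  0.001  0.   ]
(0.601, 0.303, 0.095) [-218.1 -149.2    4.1]
(0.4505, 0.084, 0.095) [0.8 1.4 3.3]
```

```bash
python3 -m handwheel '{"rotation":[[0,0,0],[0,0,0],[0,0,0],[0,0,0],[0,0,0],[0,0,0],[0,0,0],[0,0,0],[0,0,0],[0,0,0]],"linear":[[-12,-8,0],[-35,-24,0],[-65,-45,0],[-98,-67,0],[-131,-90,0],[-162,-111,0],[-190,-130,0],[-210,-144,0],[-218,-150,0],[-218,-150,10]],"claw":[0.5,0.5,0.5,0.5,0.5,0.5,0.5,0.5,0.5,0.5]}' 25
python3 -m handwheel '{"rotation":[[0,0,0],[0,0,0],[0,0,0],[0,0,0],[0,0,0],[0,0,0],[0,0,0],[0,0,0],[0,0,0],[0,0,0]],"linear":[[0,0,10],[0,0,25],[0,0,35],[0,0,45],[0,0,50],[0,0,50],[0,0,50],[0,0,50],[0,0,50],[0,0,50]],"claw":[0.5,0.5,0.5,0.5,0.5,0.5,0.5,0.5,0.5,0.5]}' 25
python3 - <<'E'
from h import *
to((.601,.303,.0045))
E
```

```text
time_s: 15.23
position: [0.6026, 0.3053, 0.0852]
ee_rot: [-3.139, 0.001, -1.569]
force: [0.0, 0.2, -0.3]
gripper_width: 0.0589
finger_force: 27.1
time_s: 16.07
position: [0.6011, 0.3027, 0.0361]
ee_rot: [-3.14, 0.001, -1.571]
force: [0.4, -0.1, -0.2]
gripper_width: 0.0584
finger_force: 27.1
t 16.07 pos [0.6011 0.3027 0.0361] rot [-3.140e+00  1.000e-03 -1.571e+00] w 0.0584 ff 27.1 F [ 0.4 -0.1 -0.2] q6 -0.7
turn [-0.001  0.001  0.   ]
(0.601, 0.303, 0.0045) [-0.3  0.1 31.6]
```

```bash
python3 -m handwheel '{"rotation":[[0,0,0],[0,0,0],[0,0,0],[0,0,0],[0,0,0],[0,0,0],[0,0,0],[0,0,0],[0,0,0],[0,0,0]],"linear":[[0,0,6],[0,0,14],[0,0,22],[0,0,27],[0,0,30],[0,0,31],[0,0,31],[0,0,31],[0,0,31],[0,0,31]],"claw":[0.5,0.5,0.5,0.5,0.5,0.5,0.5,0.5,0.75,0.85]}' 25
python3 -m handwheel '{"rotation":[[0,0,0],[0,0,0],[0,0,0],[0,0,0],[0,0,0],[0,0,0],[0,0,0],[0,0,0],[0,0,0],[0,0,0]],"linear":[[0,0,0],[0,0,-5],[0,0,-20],[0,0,-45],[0,0,-75],[8,25,-90],[19,62,-90],[31,103,-90],[44,145,-90],[54,180,-80]],"claw":[0.88,0.88,0.88,0.88,0.88,1,1,1,1,1]}' 25
python3 - <<'E'
from h import *
N["rg"]=(.601,.303,.012,.027);N["cg"]=(.593,.2075,.012,.027);meas(["rg","cg"],r=.04);meas(["rf"])
to((.3945,.241,.0005))
E
```

```text
time_s: 16.9
position: [0.6007, 0.3024, 0.004]
ee_rot: [3.142, -0.0, -1.571]
force: [0.5, 0.0, 0.3]
gripper_width: 0.072
finger_force: 0.0
time_s: 17.73
position: [0.4201, 0.2483, 0.0859]
ee_rot: [-3.139, 0.002, -1.571]
force: [-0.3, 1.0, 0.7]
gripper_width: 0.0855
finger_force: 0.0
rg top 333 mean [0.5998 0.2997 0.0186] circ 0.6005 0.2999 0.0302 zmed 0.0186
cg top 329 mean [0.5909 0.2056 0.0187] circ 0.591 0.2057 0.0301 zmed 0.0187
rg scene 258 mean [0.6035 0.3019 0.0175] circ 0.6014 0.2991 0.0321 zmed 0.0176
cg scene 225 mean [0.5954 0.2082 0.0174] circ 0.5945 0.2063 0.0308 zmed 0.0176
rf top 266 mean [0.3916 0.2341 0.0143] circ 0.393 0.2396 0.0295 zmed 0.0144
rf scene 186 mean [0.3963 0.242  0.0132] circ 0.3938 0.2423 0.0319 zmed 0.0132
t 17.93 pos [0.4199 0.2479 0.0847] rot [-3.141 -0.    -1.569] w 0.0854 ff 0.0 F [0.7 0.7 1.1] q6 -0.85
turn [-0.    -0.     0.001]
(0.3945, 0.241, 0.0005) [ 6.9 25.4 84.1]
```

Both grown plates are flat in the tray. Last is red fresh.

```bash
python3 -m handwheel '{"rotation":[[0,0,0],[0,0,0],[0,0,0],[0,0,0],[0,0,0],[0,0,0],[0,0,0],[0,0,0],[0,0,0],[0,0,0]],"linear":[[7,20,0],[7,25.5,18],[7,25.5,42],[7,25.5,62],[7,25.5,76],[7,25.5,83],[7,25.5,84],[7,25.5,84],[7,25.5,84],[7,25.5,84]],"claw":[1,1,1,1,1,1,1,1,0.6,0.5]}' 25
python3 -m handwheel '{"rotation":[[0,0,0],[0,0,0],[0,0,0],[0,0,0],[0,0,0],[0,0,0],[0,0,0],[0,0,0],[0,0,0],[0,0,0]],"linear":[[0,0,0],[0,0,0],[0,0,0],[0,0,0],[0,0,0],[0,0,-10],[0,0,-30],[0,0,-55],[0,0,-80],[0,0,-95]],"claw":[0.5,0.5,0.5,0.5,0.5,0.5,0.5,0.5,0.5,0.5]}' 25
python3 - <<'E'
from h import *
to((.3945,.241,.095),(.600,-.2805,.095))
E
```

```text
time_s: 18.77
position: [0.396, 0.2422, 0.0013]
ee_rot: [-3.14, 0.002, -1.571]
force: [0.0, -0.0, 0.6]
gripper_width: 0.0643
finger_force: 0.3
time_s: 19.6
position: [0.3962, 0.2422, 0.0984]
ee_rot: [-3.138, 0.003, -1.57]
force: [0.7, -0.0, -0.7]
gripper_width: 0.0587
finger_force: 27.1
t 19.6 pos [0.3962 0.2422 0.0984] rot [-3.138e+00  3.000e-03 -1.570e+00] w 0.0587 ff 27.1 F [ 0.7 -0.  -0.7] q6 -0.89
turn [-0.003  0.003  0.   ]
(0.3945, 0.241, 0.095) [1.2 1.7 3.4]
(0.6, -0.2805, 0.095) [ 522.8 -203.6    2.6]
```

```bash
python3 -m handwheel '{"rotation":[[0,0,0],[0,0,0],[0,0,0],[0,0,0],[0,0,0],[0,0,0],[0,0,0],[0,0,0],[0,0,0],[0,0,0]],"linear":[[13,-5,0],[38,-15,0],[70,-28,0],[105,-41,0],[140,-55,0],[175,-69,0],[210,-82,0],[245,-96,0],[280,-110,0],[315,-123,0]],"claw":[0.5,0.5,0.5,0.5,0.5,0.5,0.5,0.5,0.5,0.5]}' 25
python3 -m handwheel '{"rotation":[[0,0,0],[0,0,0],[0,0,0],[0,0,0],[0,0,0],[0,0,0],[0,0,0],[0,0,0],[0,0,0],[0,0,0]],"linear":[[33,-13,0],[66,-26,0],[99,-39,0],[130,-51,0],[160,-63,0],[185,-73,0],[200,-79,0],[207,-82,0],[207,-82,0],[207,-82,0]],"claw":[0.5,0.5,0.5,0.5,0.5,0.5,0.5,0.5,0.5,0.5]}' 25
python3 - <<'E'
from h import *
to((.600,-.2805,.057))
E
```

```text
time_s: 20.43
position: [0.5189, -0.0754, 0.0959]
ee_rot: [-3.14, 0.0, -1.571]
force: [1.3, 0.3, -0.6]
gripper_width: 0.0586
finger_force: 27.1
time_s: 21.27
position: [0.6, -0.2801, 0.0952]
ee_rot: [3.141, 0.0, -1.571]
force: [-0.0, -0.2, -0.2]
gripper_width: 0.0586
finger_force: 27.1
t 21.27 pos [ 0.6    -0.2801  0.0952] rot [ 3.141  0.    -1.571] w 0.0586 ff 27.1 F [-0.  -0.2 -0.2] q6 0.2
turn [ 0.  0. -0.]
(0.6, -0.2805, 0.057) [ 0.4  0.  38.2]
```

```bash
python3 -m handwheel '{"rotation":[[0,0,0],[0,0,0],[0,0,0],[0,0,0],[0,0,0],[0,0,0],[0,0,0],[0,0,0],[0,0,0],[0,0,0]],"linear":[[0,0,5],[0,0,15],[0,0,27],[0,0,35],[0,0,38],[0,0,38],[0,0,38],[0,0,38],[0,0,38],[0,0,38]],"claw":[0.5,0.5,0.5,0.5,0.5,0.5,0.5,0.5,0.5,0.5]}' 25
python3 - <<'E'
from h import *
im,d,w=cloud("scene");cv2.imwrite("pics/s4.png",cv2.resize(im[90:190,220:340],None,fx=5,fy=5,interpolation=cv2.INTER_CUBIC))
to((.600,-.2805,.0455))
E
```

```text
time_s: 22.1
position: [0.6005, -0.2807, 0.0579]
ee_rot: [-3.141, -0.0, -1.571]
force: [-0.0, 0.5, 0.3]
gripper_width: 0.0588
finger_force: 27.1
t 22.15 pos [ 0.6005 -0.2807  0.0578] rot [-3.141 -0.    -1.571] w 0.0585 ff 27.1 F [-0.4  0.3 -0.2] q6 0.2
turn [-0.001 -0.    -0.   ]
(0.6, -0.2805, 0.0455) [-0.2  0.5 12.3]
```

View pics/s4.png

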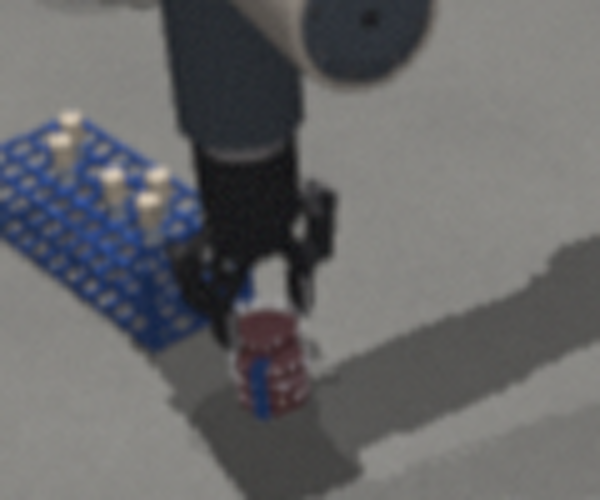

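The crop shows the plain red plate at (268,330), level over the red stack at about (273,380), with the fingers clear of the rack. I'll lower, release and back off.

```bash
python3 -m handwheel '{"rotation":[[0,0,0],[0,0,0],[0,0,0],[0,0,0],[0,0,0],[0,0,0],[0,0,0],[0,0,0],[0,0,0],[0,0,0]],"linear":[[0,0,3],[0,0,6],[0,0,9],[0,0,11],[0,0,12],[0,0,12],[0,0,12],[0,0,12],[0,0,12],[0,0,12]],"claw":[0.5,0.5,0.5,0.5,0.5,0.5,0.5,0.75,0.85,0.9]}' 25
python3 -m handwheel '{"rotation":[[0,0,0],[0,0,0],[0,0,0],[0,0,0],[0,0,0],[0,0,0],[0,0,0],[0,0,0],[0,0,0],[0,0,0]],"linear":[[0,0,0],[0,0,-5],[0,0,-20],[0,0,-45],[0,0,-75],[0,20,-90],[0,50,-100],[0,85,-100],[0,120,-100],[0,150,-100]],"claw":[0.9,0.9,0.9,0.9,0.9,0.9,0.9,0.9,0.9,0.9]}' 25
python3 -m handwheel '{"rotation":[[0,0,0],[0,0,0],[0,0,0],[0,0,0],[0,0,0],[0,0,0],[0,0,0],[0,0,0],[0,0,0],[0,0,0]],"linear":[[0,20,-10],[0,40,-20],[0,50,-30],[0,50,-30],[0,50,-30],[0,50,-30],[0,50,-30],[0,50,-30],[0,50,-30],[0,50,-30]],"claw":[0.9,0.9,0.9,0.9,0.9,0.9,0.9,0.9,0.9,0.9]}'
python3 - <<'E'
from h import *
N.update(rg=(.601,.303,.012,.027),cg=(.593,.2075,.012,.027),rf=(.6,-.28,.052,.07),cf=(.608,.0127,.052,.07))
meas(["rg","cg","rf","cf","sr","sc"],r=.04)
im,d,w=cloud("top");cv2.imwrite("pics/t9.png",cv2.resize(im[140:260,100:500],None,fx=2,fy=2))
to()
E
```

```text
time_s: 22.98
position: [0.6001, -0.2805, 0.0448]
ee_rot: [3.141, 0.0, -1.571]
force: [0.3, 0.5, -0.1]
gripper_width: 0.077
finger_force: 0.0
time_s: 23.82
position: [0.4483, -0.2805, 0.1458]
ee_rot: [-3.141, -0.0, -1.571]
force: [-0.2, 0.9, -0.5]
gripper_width: 0.0767
finger_force: 0.0
time_s: 24.65
position: [0.4004, -0.2805, 0.1748]
ee_rot: [3.141, 0.0, -1.571]
force: [-0.5, -0.2, -0.8]
gripper_width: 0.0767
finger_force: 0.0
rg top 334 mean [0.5996 0.2997 0.0186] circ 0.6001 0.3002 0.0305 zmed 0.0186
cg top 326 mean [0.5909 0.2055 0.0188] circ 0.5914 0.2062 0.0302 zmed 0.0187
rf top 348 mean [ 0.5993 -0.2812  0.0599] circ 0.6001 -0.2818 0.0302 zmed 0.06
cf top 343 mean [0.6065 0.0117 0.0598] circ 0.6066 0.0116 0.0299 zmed 0.0598
sr top 42 mean [ 0.5891 -0.2624  0.0443] circ 0.5996 -0.2812 0.0312 zmed 0.0446
sc top 15 mean [0.5858 0.0259 0.0447] circ 0.5945 0.0157 0.027 zmed 0.0446
rg scene 256 mean [0.6034 0.3018 0.0174] circ 0.6022 0.3007 0.0309 zmed 0.0175
cg scene 222 mean [0.595  0.208  0.0174] circ 0.5945 0.2062 0.031 zmed 0.0176
rf scene 134 mean [ 0.6033 -0.2786  0.0584] circ 0.6027 -0.2822 0.0332 zmed 0.0588
cf scene 186 mean [0.6107 0.0146 0.0584] circ 0.609 0.0117 0.0324 zmed 0.0585
sr scene 53 mean [ 0.6115 -0.2606  0.0439] circ 0.6036 -0.2749 0.0293 zmed 0.0442
sc scene 63 mean [0.6229 0.0292 0.0434] circ 0.6104 0.0152 0.0311 zmed 0.0433
t 24.8 pos [ 0.4003 -0.2805  0.1751] rot [ 3.141  0.    -1.571] w 0.0769 ff 0.0 F [ 0.3 -0.3  0.7] q6 0.29
turn [0. 0. 0.]
```

View pics/t9.png

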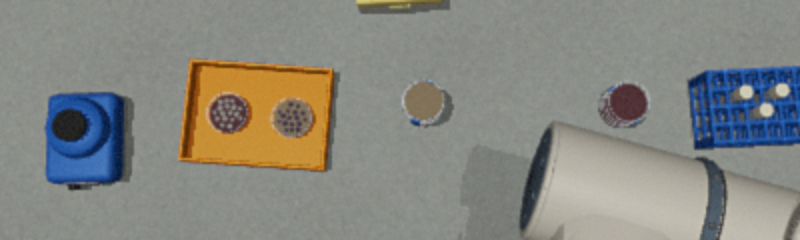

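The picture shows both spotted plates flat in the tray at (229,113) and (292,117), and the fresh plates on their stacks at (424,102) and (627,103). The measurements agree, so I'll hand the job in.

```bash
python3 -c "
from cell import ctrl
print(ctrl.finish_job())"
```

```text
the job is handed in; nothing more can be done
None
```

I handed the job in at about 25 s of the 93 s allowed: both plates with colonies lie flat side by side in the tray, and each fresh plate sits about 1 mm off centre on its matching stack, as measured by camera (the hand-in returned no verdict).

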